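# Check the cart tug's brake lever, then unhitch and raise its drawbar

### The job

Bench-check the cart tug's hitch set: pull the brake lever through its full stroke to the stop and ease it slowly back to rest without letting it snap. Then pull the coupler's latch sideways against its spring, lift the drawbar's head at least 60 mm up, clear of the ball, and finish while still holding it raised and still in the gripper. Leave the other things on the bench where they are.

Things in the scene. Friction and masses are not known exactly. Their poses are not given: they have to be found in the camera images.
- coupler_rig: Coupler rig bolted to the bench: a dark steel base plate (350 x 110 x 12 mm) with a 50 mm steel hitch ball on a neck and, 240 mm behind the ball, two grey hinge posts (118 mm high). Its origin is on the bench straight below the ball; its x axis runs from the ball along the drawbar to the hinge posts, y is the direction in which the latch is pulled, z up. It does not move.
- ball (a point): Centre of the hitch ball, 95 mm above the bench; the ball's top is at 120 mm.
- drawbar: Dark bar with a grey coupler head (68 mm wide) capping the ball, 0.5 to 0.8 kg. Origin: the point inside the head 240 mm from the hinge axis, 100 mm high when down. Starts level, axes as the rig's; the hinge axis lies along the rig's y through x = 240 mm at 100 mm height. The head swings up at most 0.55 rad (125 mm), falls back when let go, and rises only a mm or two while latched.
- latch (a joint): Travel of the latch on top of the coupler head, m: 0 home (locked), 0.020 fully pulled, along the rig's +y: to the left seen from the robot, the side where its steel bracket hangs down past the head. A spring pulls it home: about 4.5 N at the start of the stroke, 9.5 N at the end. The pawl clears the ball from 0.014 on; it must be kept pulled while the head is lifted off.
- latch_grip (a point): Grip point of the latch's upright black tab: 32 mm along the rig's x, 14 mm thick along y, 48 mm high, standing on the sliding plate. The point is on the tab's mid-line, 20 mm below its top, 28 mm above the sliding plate's top, and 66 mm above the hinge's height while the drawbar is down. It rides with the latch and the drawbar.
- lever_block: Brake lever block bolted to the bench: dark base plate 160 x 100 mm with a grey housing 76 mm high. Origin on the bench below the lever's pivot, which is at 60 mm height with its axis along the block's y. It does not move.
- brake_lever (a joint): Brake lever angle, rad: 0 at rest (leaning 0.5 rad from upright towards the block's +x, away from the robot), 1.0 at the full-stroke stop (leaning 0.5 rad towards the block's -x). Sprung back to rest: about 2.6 N at the handle at rest, 11 N at full stroke, plus about 3 N at the handle per rad/s (damped).
- lever_grip (a point): Middle of the free part of the lever's handle: a black round bar 18 mm across, along the block's y, free for about 40 mm at either side of y = +14 mm (stem at y = -32 mm, free end at y = +59 mm), 140 mm from the pivot axis. At rest it is about 67 mm towards +x of the pivot and 183 mm above the bench; it swings over the top to -x.
- screwdriver: blue-handled screwdriver, 180 mm long, lying flat on the bench. Bystander: leave it where it is.
- lock_ring: steel lock ring, 48 mm across, 14 mm high, lying on the bench. Bystander: leave it where it is. Origin under its centre.
- spanner: steel spanner, 160 mm, lying flat on the bench. Bystander: leave it where it is.
- bit_case: open blue bit case, 100 x 130 x 35 mm. Bystander: leave it where it is. Origin under its centre.
- steel_bowl: steel parts bowl, 140 mm across, 50 mm high. Bystander: leave it where it is. Origin under its centre.
- cleaner_can: white cleaner can, 60 mm across, 160 mm high. Bystander: leave it where it is. Origin under its centre.
- battery: black battery, 100 x 65 x 90 mm. Bystander: leave it where it is. Origin under its centre.
Things that resemble listed ones, but are neither listed nor needed, are in the scene too. What is shaped like the lever_block but orange is not meant.

How it is judged:
By the outcome, as a careful person would: the job done as asked, in the order asked, and still so for the second after the job is handed in, while the arm keeps its last pose, push and grip.
It also fails if it takes over 59 s, if anything falls off the work surface, if the arm or the gripper's body presses on something with over 40 N, if the wrist force passes 120 N, or if a joint passes its speed limit or range.

### The arm

A 7-joint arm with a two-finger parallel gripper is mounted at the origin on the work surface. World frame = base frame: x ahead of the robot, y to its left, z up, the work surface at z = 0. Lengths are in m, angles in rad, forces in N, time in s.
With the tool pointing down it reaches from about 0.4 to 0.85 m from the base axis. Payload 6.9 kg.
Tool frame: the origin (TCP) lies on the centre line of the jaws, within the pads' length; the fingertips stand 17 mm ahead of it and the grasp point (between the pads) lies 2 mm behind it (ctrl.nose_length is the z of the fingertips in the tool frame, in m); z points along the fingers, y is the line along which they close (so a half turn about z gives the same grasp; the last joint's range is limited). The gripper opens to 85 mm and grips with 20 to 120 N. Pads are 22 mm wide; open, the fingers measure 114 mm over their backs; the gripper's body (76 mm by 85 mm) begins 54 mm behind the grasp point. The pads swing forward as they close: fully open they stand 13 mm farther back than shut.
Start: joints at [1.3, 0.507, -0.238, 1.5, 0.126, 1.149, -0.155], TCP at [0.23, -0.581, 0.248] pointing down, gripper open.
Joint ranges: [-3.08, 3.08], [-0.24, 2.05], [-1.43, 1.35], [0, 2.5], [-1.52, 4.66], [0.17, 1.96], [-2.89, 2.89]. Speed limits (rad/s): [2.39, 2.39, 3.14, 3.14, 3.14, 3.14, 3.14].

### API

Orientations are given as a unit quaternion [w, x, y, z].
In Python, from plant import ctrl, hand, sensors, vision gives the robot as it stands. Calls block until the motion is done:
- ctrl.move_pose(position, orientation): joint-space move of the TCP to a pose.
- ctrl.move_linear(position, rot=None, feed=0.15): straight line of the TCP; rot=None keeps the orientation; feed is the mean speed in m/s.
- ctrl.move_joints(angles): joint-space move.
- hand.gripper_to(opening): opening from 0.0 (shut) to 1.0 (fully open); the grip force is fixed at half the most; returns when the fingers have stopped.
- ctrl.hold(seconds).
- ctrl.inverse_kinematics(position, orientation): joint angles nearest the present ones, or None.
- sensors.get_state(): the state.
- vision.camera(name): name is "scene" or "top" or "wrist"; returns (picture, depth): 420x560x3 uint8, red, green, blue; 420x560 float32, m along the optical axis (not along the pixel's ray), 0 where there is no reading.
- vision.calibration(name): a dict with "intrinsics" (3x3 intrinsics, pixels), "xyz" and "attitude" of the camera in the world. Camera axes: x right, y down, z forward; pixel columns grow to the right and rows downward; lengths in m; the calibration is good to about 2 mm. A picture is of the moment at which its call begins: read the wrist's pose just before it. calibration takes no time and is no camera call; for the wrist camera it gives the pose at the moment of the call.
A pose or a line that the arm cannot do raises ctrl.IKError and nothing moves.
- ctrl.job_done(): hands the job in; it is judged then, once.
Trained networks look in the newest picture that a camera, given by its name, has taken for a name from the list of things; names that differ only in an ending like _2 or _b are one class to them, and where a whole thing is asked for, a point or a joint stands for the part that bears it (a point fixed in the world has none). Each returns a list of dicts, best first, with "p" (0 to 1); they miss things now and then, are a little off and sometimes report something else, mostly with a low value. They report only what shows in the picture. A call takes as long as a camera call. They do not tell look-alikes from the thing itself.
- vision.trace(camera, label): "mask" (420x560 bool, what is visible of it) and "pixel" ([column, row] in pixels, amid what is visible of it).
The state is a dict: "clock": time; "joints": joint angles; "qd": joint speeds; "joint_efforts": joint torques, N m; "tcp_pos": TCP position; "orientation": TCP orientation; "wrist_force": force on the tool from outside, world axes, zero at the start; "moment": the same for the moment, N m; "opening": opening from 0.0 (shut) to 1.0 (fully open); "grip_force": force on a finger pad.
Only numpy, scipy, OpenCV 4.12 (cv2) and the standard library are available. Lean on these libraries where they do the work, as an engineer would, in place of code of your own. Each camera call takes 0.05 s, during which the arm holds its last target. There are 200 camera calls.

## Working session

There is one attempt and no reset: what is moved stays moved. The work goes in short steps, each a Python script; the robot and the scene stay as the last script left them, time stands still between calls to the robot, and variables do not carry over. Pictures are saved under pics/ and viewed, at most 10 in all, crops included, and the job is handed in when it is done.

```bash
mkdir -p pics; ls
python3 - <<'E'
from plant import ctrl, hand, sensors, vision
import cv2,numpy as np
for n in ("scene","top"):
    p,d=vision.camera(n); cv2.imwrite(f"pics/{n}0.png",p[:,:,::-1]); np.savez(f"{n}0.npz",p=p,d=d)
    c=vision.calibration(n); print(n,c)
    for l in ("coupler_rig","drawbar","latch_grip","latch","lever_block","brake_lever","lever_grip"):
        r=vision.trace(n,l); print(l,[(round(x["p"],2),np.round(x["pixel"]).tolist(),int(x["mask"].sum())) for x in r])
s=sensors.get_state(); print(s["clock"],s["tcp_pos"],s["orientation"])
E
```

```text
pics
scene {'intrinsics': array([[392.13728664,   0.        , 281.19278745],
       [  0.        , 392.13728664, 212.07149472],
       [  0.        ,   0.        ,   1.        ]]), 'xyz': array([ 1.45043625, -0.13522408,  0.83750295]), 'attitude': array([-0.34647419,  0.67297794,  0.58370021, -0.29385437])}
coupler_rig [(0.61, [225.0, 281.0], 4480)]
drawbar [(0.62, [227.0, 245.0], 1735)]
latch_grip [(0.62, [215.0, 222.0], 339)]
latch [(0.75, [218.0, 222.0], 236)]
lever_block [(0.72, [360.0, 192.0], 968), (0.68, [222.0, 200.0], 651), (0.62, [350.0, 253.0], 1637), (0.62, [324.0, 306.0], 1707), (0.58, [412.0, 302.0], 2027)]
brake_lever [(0.93, [330.0, 289.0], 462), (0.91, [424.0, 283.0], 530), (0.8, [355.0, 229.0], 333), (0.64, [360.0, 167.0], 209), (0.47, [213.0, 185.0], 273)]
lever_grip [(0.78, [420.0, 281.0], 531), (0.74, [215.0, 182.0], 172), (0.61, [352.0, 226.0], 284), (0.55, [329.0, 289.0], 503), (0.55, [356.0, 166.0], 221)]
top {'intrinsics': array([[496.39119852,   0.        , 282.87898415],
       [  0.        , 496.39119852, 208.63142176],
       [  0.        ,   0.        , 
[... 217 characters left out ...]
], 1374)]
latch_grip [(0.67, [330.0, 206.0], 263), (0.66, [150.0, 230.0], 1142)]
latch [(0.8, [333.0, 209.0], 218)]
lever_block [(0.83, [191.0, 131.0], 1477), (0.72, [256.0, 135.0], 1336), (0.62, [329.0, 275.0], 1387), (0.59, [181.0, 287.0], 1394)]
brake_lever [(0.82, [260.0, 103.0], 213), (0.8, [190.0, 102.0], 312), (0.73, [338.0, 252.0], 193), (0.56, [182.0, 270.0], 228), (0.55, [223.0, 169.0], 333)]
lever_grip [(0.83, [190.0, 103.0], 200), (0.77, [263.0, 103.0], 258), (0.73, [322.0, 180.0], 3041), (0.68, [218.0, 167.0], 192), (0.65, [337.0, 253.0], 267), (0.57, [180.0, 269.0], 230)]
0.8 [ 0.22990171 -0.58117059  0.2483045 ] [ 1.40689060e-05  9.82315996e-01  1.87230565e-01 -5.76586526e-06]
```

View pics/scene0.png

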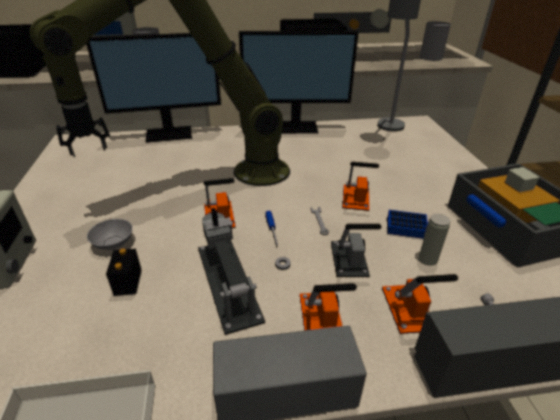

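View pics/top0.png

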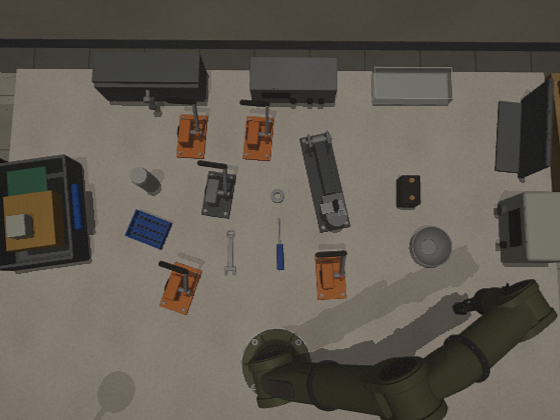

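```bash
cat > h.py <<'E'
import numpy as np,cv2
from scipy.spatial.transform import Rotation as R
from plant import ctrl, hand, sensors, vision
def cloud(d,c):
    K=c["intrinsics"]; v,u=np.mgrid[:d.shape[0],:d.shape[1]]
    P=np.stack([(u-K[0,2])/K[0,0]*d,(v-K[1,2])/K[1,1]*d,d],-1)
    q=c["attitude"]; W=P@R.from_quat([q[1],q[2],q[3],q[0]]).as_matrix().T+c["xyz"]
    W[d<=0]=np.nan; return W
def rect(P):
    (c,s,a)=cv2.minAreaRect((P[:,:2]*1000).astype(np.float32)); return np.round(c,1),np.round(s,1),round(a,1)
def down(yaw): # tool z down, tool x axis at angle yaw in world
    q=(R.from_euler("z",yaw)*R.from_quat([1,0,0,0])).as_quat(); return [q[3],q[0],q[1],q[2]]
E
python3 - <<'E'
from h import *
for n,rl,rr in (("top",(155,225,190,245),(120,240,295,355)),("scene",(215,280,325,385),(200,335,190,270))):
    z=np.load(n+"0.npz"); W=cloud(z["d"],vision.calibration(n))
    for nm,r,zr in (("lever",rl,[(.006,.02),(.16,.22),(.065,.09)]),("rig",rr,[(.006,.02),(.145,.2),(.11,.125)])):
        P=W[r[0]:r[1],r[2]:r[3]].reshape(-1,3); P=P[~np.isnan(P[:,2])]
        for a,b in zr:
            Q=P[(P[:,2]>a)&(P[:,2]<b)]
            if len(Q)>5: print(n,nm,a,b,len(Q),rect(Q),"zmax",Q[:,2].max().round(3), "ctr",np.median(Q,0).round(3))
# crop
p=np.load("top0.npz")["p"]
cv2.imwrite("pics/crop.png",cv2.resize(p[110:250,180:370,::-1],None,fx=4,fy=4,interpolation=2))
E
```

```text
top lever 0.006 0.02 1147 (array([600.8, 217. ]), array([252.4, 195.2]), 0.9) zmax 0.02 ctr [0.572 0.203 0.011]
top lever 0.16 0.22 187 (array([647.3, 211.6]), array([96. , 32.2]), 74.0) zmax 0.199 ctr [0.647 0.205 0.191]
top lever 0.065 0.09 358 (array([581.7, 209.4]), array([82.6, 84.9]), 80.5) zmax 0.089 ctr [0.58  0.223 0.077]
top rig 0.006 0.02 2159 (array([ 643. , -169.1]), array([435. , 214.2]), 0.2) zmax 0.02 ctr [ 0.64  -0.148  0.011]
top rig 0.145 0.2 86 (array([ 531.6, -177.7]), array([52.9, 69.2]), 14.5) zmax 0.197 ctr [ 0.521 -0.187  0.183]
top rig 0.11 0.125 653 (array([ 618.4, -154.1]), array([325.5,  90.8]), 6.8) zmax 0.125 ctr [ 0.681 -0.158  0.115]
scene lever 0.006 0.02 679 (array([549.9, 213.5]), array([104.5, 240. ]), 86.2) zmax 0.02 ctr [0.624 0.195 0.009]
scene lever 0.16 0.22 226 (array([657.1, 211.6]), array([96.3, 23.4]), 74.2) zmax 0.193 ctr [0.658 0.208 0.186]
scene lever 0.065 0.09 312 (array([586.1, 212.3]), array([84. , 87.3]), 80.7) zmax 0.089 ctr [0.594 0.225 0.074]
scene rig 0.006 0.02 2205 (array([ 521.9, -139.2]), array([232.7, 591.4]), 86.2) zmax 0.02 ctr [ 0.7   -0.162  0.01 ]
scene rig 0.145 0.2 98 (array([ 528.8, -186.6]), array([37.4, 13.8]), 12.1) zmax 0.187 ctr [ 0.541 -0.186  0.174]
scene rig 0.11 0.125 670 (array([ 645.8, -156.1]), array([287.3,  80.6]), 11.6) zmax 0.125 ctr [ 0.698 -0.154  0.112]
```

View pics/crop.png

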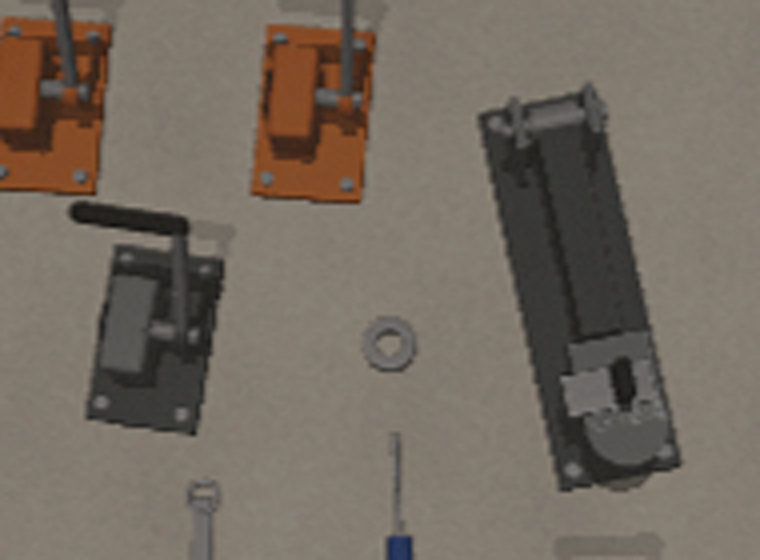

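Run:
```python
from h import *
c=vision.calibration("wrist"); s=sensors.get_state(); q=s["orientation"]
Rt=R.from_quat([q[1],q[2],q[3],q[0]]); a=c["attitude"]
print("cam in tool",Rt.inv().apply(c["xyz"]-np.array(s["tcp_pos"])), (Rt.inv()*R.from_quat([a[1],a[2],a[3],a[0]])).as_matrix().round(2).tolist())
# finer: lever handle axis and rig axis
z=np.load("top0.npz"); W=cloud(z["d"],vision.calibration("top"))
r=(155,225,190,245);P=W[r[0]:r[1],r[2]:r[3]].reshape(-1,3);P=P[P[:,2]>.165]
def line(P): 
    m=np.median(P[:,:2],0);v=np.linalg.svd(P[:,:2]-m)[2][0];return np.degrees(np.arctan2(v[1],v[0]))
print("handle dir",line(P))
for y in (-100,-10,80,170): 
  for p in ([.60,.2,.42],[.65,.205,.19],[.52,.19,.19]):
    print(y,p,None if (j:=ctrl.inverse_kinematics(p,down(np.radians(y)))) is None else np.round(j,2))
for y in (12,-168):
  for p in ([.53,-.187,.4],[.53,-.187,.17]):
    print(y,p,None if (j:=ctrl.inverse_kinematics(p,down(np.radians(y)))) is None else np.round(j,2))
  t=.36; u=R.from_euler("z",np.radians(12)); 
  qq=(u*R.from_euler("y",t)*u.inv()*R.from_euler("z",np.radians(y))*R.from_quat([1,0,0,0])).as_quat()
  print("lift",ctrl.inverse_kinematics([.56,-.17,.25],[qq[3],*qq[:3]]))
```

```text
cam in tool [ 8.21263175e-02 -5.16504097e-05 -1.26057569e-01] [[0.0, -0.95, -0.32], [1.0, 0.0, 0.0], [-0.0, -0.32, 0.95]]
handle dir -101.54608531401833
-100 [0.6, 0.2, 0.42] [ 0.19  0.64 -1.23  1.12  0.6   1.74  2.13]
-100 [0.65, 0.205, 0.19] [ 0.22  0.89 -1.23  1.41  0.84  1.41  1.96]
-100 [0.52, 0.19, 0.19] [ 0.31  0.71 -1.23  1.77  0.72  1.2   1.84]
-10 [0.6, 0.2, 0.42] [ 0.12  0.56 -0.98  1.12  0.46  1.67 -2.48]
-10 [0.65, 0.205, 0.19] [-0.05  0.68 -0.53  1.41  0.35  1.15 -2.38]
-10 [0.52, 0.19, 0.19] [ 0.03  0.51 -0.64  1.77  0.36  0.98 -2.5 ]
80 [0.6, 0.2, 0.42] [ 0.22  0.69 -1.37  1.12  0.7   1.79 -1.08]
80 [0.65, 0.205, 0.19] [ 0.09  0.75 -0.85  1.41  0.57  1.24 -0.98]
80 [0.52, 0.19, 0.19] [ 0.27  0.65 -1.11  1.77  0.64  1.14 -1.23]
170 [0.6, 0.2, 0.42] [ 0.2   0.65 -1.25  1.12  0.62  1.75  0.54]
170 [0.65, 0.205, 0.19] [ 0.17  0.82 -1.05  1.41  0.71  1.32  0.48]
170 [0.52, 0.19, 0.19] [ 0.32  0.71 -1.24  1.77  0.72  1.2   0.26]
12 [0.53, -0.187, 0.4] [ 0.57  0.34 -0.42  1.38  0.14  1.45 -1.2 ]
12 [0.53, -0.187, 0.17] [ 0.52  0.5  -0.33  1.78  0.2   0.9  -1.27]
lift [ 0.33434665  0.63620262 -0.29913131  1.32427099  0.26985345  1.55970937
 -1.35295159]
-168 [0.53, -0.187, 0.4] [ 0.93  0.46 -1.07  1.37  0.4   1.54  1.68]
-168 [0.53, -0.187, 0.17] [ 0.89  0.64 -0.97  1.77  0.6   1.06  1.48]
lift [ 0.6529057   0.7827845  -1.00528486  1.31911636  0.60816122  1.73759265
  1.44952567]
```

Run:
```python
from h import *
s=sensors.get_state(); p=np.array(s["tcp_pos"])
ctrl.move_pose([.45,-.30,.36],down(np.radians(40)))
ctrl.move_pose([.60,.19,.34],down(np.radians(80)))
c=vision.calibration("wrist"); p,d=vision.camera("wrist"); cv2.imwrite("pics/w1.png",p[:,:,::-1]); np.savez("w1.npz",p=p,d=d)
W=cloud(d,c); np.save("w1W.npy",W)
for l in("lever_grip","lever_block"):
    for x in vision.trace("wrist",l): print(l,round(x["p"],2),np.round(x["pixel"]),int(x["mask"].sum()),np.nanmedian(W[x["mask"]],0).round(3))
P=W.reshape(-1,3)
for a,b in ((.15,.21),(.07,.08),(.006,.018)):
    Q=P[(P[:,2]>a)&(P[:,2]<b)&(abs(P[:,0]-.6)<.14)&(abs(P[:,1]-.21)<.1)]; print(a,len(Q),rect(Q) if len(Q)>5 else "",np.median(Q,0).round(4))
s=sensors.get_state();print(s["clock"],s["tcp_pos"],s["wrist_force"])
```

```text
lever_grip 0.83 [502. 274.] 2082 [0.819 0.044 0.124]
lever_grip 0.62 [329. 174.] 4190 [0.645 0.192 0.189]
lever_grip 0.59 [496.  33.] 1858 [0.815 0.281 0.114]
lever_block 0.97 [282. 145.] 13771 [0.608 0.216 0.068]
lever_block 0.87 [181. 388.] 578 [ 0.37  -0.159  0.01 ]
lever_block 0.81 [428.  31.] 10057 [0.784 0.298 0.011]
lever_block 0.73 [24. 92.] 4027 [0.304 0.32  0.011]
lever_block 0.72 [440. 220.] 10114 [0.786 0.086 0.051]
0.15 3113 (array([649.2, 210.9]), array([99.2, 37. ]), 67.6) [0.6481 0.2098 0.1903]
0.07 3022 (array([582.3, 213. ]), array([76.8, 84.7]), 82.7) [0.5835 0.2279 0.0761]
0.006 7249 (array([618.2, 210.1]), array([199.8, 243.4]), 90.0) [0.614  0.2162 0.0105]
4.2083 [0.60043515 0.188656   0.34005535] [ 0.74295872 -0.43358224  0.37211496]
```

View pics/w1.png

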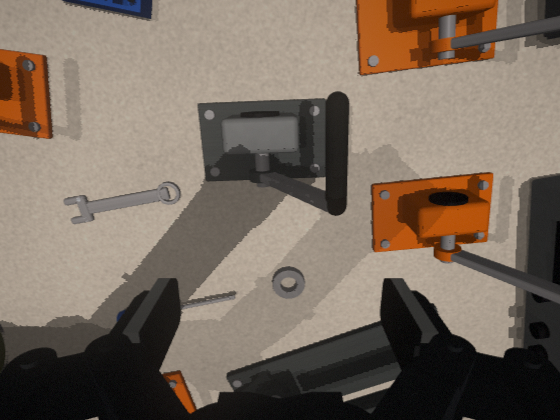

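Run:
```python
from h import *
z=np.load("w1.npz");p=z["p"].astype(int);W=np.load("w1W.npy")
H=(W[...,2]>.172)&(W[...,2]<.2); H[:85]=0;H[220:]=0;H[:,:322]=0;H[:,350:]=0
Q=W[H]; m=Q.mean(0); v=np.linalg.svd(Q[:,:2]-m[:2],full_matrices=False)[2][0]; v*=np.sign(v[1])
t=(Q[:,:2]-m[:2])@v; print("handle ctr",m.round(4),"dir",v,"yaw",np.degrees(np.arctan2(-v[0],v[1])),"ext",np.percentile(t,[0.5,99.5]), "zmax",np.percentile(Q[:,2],98))
mid=m[:2]+v*(np.percentile(t,[.5,99.5]).mean()); print("mid",mid)
D=(p.max(-1)<75)&(W[...,2]>.006)&(W[...,2]<.018)
D=D.astype(np.uint8);D[:90]=0;D[190:]=0;D[:,:190]=0;D[:,330:]=0
D=cv2.morphologyEx(D,cv2.MORPH_OPEN,np.ones((5,5)));Q=W[D>0];print("plate",len(Q),rect(Q),np.median(Q,0))
Hs=(W[...,2]>.073)&(W[...,2]<.08);Hs[:,:200]=0;Hs[:,310:]=0;Hs[:100]=0;Hs[170:]=0; print("housing",rect(W[Hs]))
```

```text
handle ctr [0.6494 0.2149 0.19  ] dir [0.14986944 0.9887058 ] yaw -8.61936061979367 ext [-0.04951514  0.04552096] zmax 0.19308917001748574
mid [0.64905591 0.21288611]
plate 5437 (array([582.2, 211.8]), array([ 99.6, 157. ]), 82.0) [0.59922637 0.20432771 0.01048652]
housing (array([584.6, 229.6]), array([43. , 82.9]), 81.9)
```

```bash
cat >> h.py <<'E'
YL=np.radians(-8.4); UX=np.array([np.cos(YL),np.sin(YL),0]); UY=np.array([-np.sin(YL),np.cos(YL),0]); OL=np.array([.5815,.211,0])
def bar(a,dx=0,dz=-.006): return OL+UX*(.14*np.sin(.5-a)+dx)+UY*.014+np.array([0,0,.06+.14*np.cos(.5-a)+dz])
def st():
    s=sensors.get_state(); f=np.array(s["wrist_force"]); return s["clock"],f,np.array(s["tcp_pos"]),s
E
python3 - <<'E'
from h import *
q=down(YL+np.pi/2)
hand.gripper_to(.42)
ctrl.move_pose(bar(0,dz=.07),q); ctrl.move_linear(bar(0),feed=.12)
print(st()[:3],st()[3]["opening"])
hand.gripper_to(.3); t,f0,_,s=st(); print(t,f0,s["opening"])
for a in np.linspace(.1,1,10):
    ctrl.move_linear(bar(a,-.004),feed=.06); t,f,p,s=st(); print(round(a,1),round(t,2),"fx %.1f fz %.1f"%((f-f0)@UX,(f-f0)[2]),((p-OL)@UX).round(4),p[2].round(4))
p,d=vision.camera("wrist"); cv2.imwrite("pics/w2.png",p[:,:,::-1])
E
```

```text
(6.0167, array([-0.35010764,  0.60397042, -0.63321671]), array([0.65034356, 0.21536954, 0.17823877])) 0.4194904411790753
6.2833 [-0.01571799  0.24920807 -0.41115043] 0.29479740148184685
0.1 6.72 fx 5.8 fz 3.0 0.0524 0.1845
0.2 7.11 fx 6.0 fz 5.0 0.0396 0.1897
0.3 7.49 fx 6.5 fz 4.3 0.0261 0.1931
0.4 7.88 fx 7.4 fz 5.2 0.0124 0.1953
0.5 8.26 fx 7.3 fz 5.4 -0.0016 0.1959
0.6 8.64 fx 6.9 fz 4.4 -0.0154 0.1952
0.7 9.03 fx 7.6 fz 5.3 -0.0291 0.1931
0.8 9.41 fx 8.3 fz 5.4 -0.0426 0.1896
0.9 9.79 fx 9.2 fz 4.2 -0.0555 0.1847
1.0 10.18 fx 9.5 fz 4.2 -0.0678 0.1787
```

View pics/w2.png

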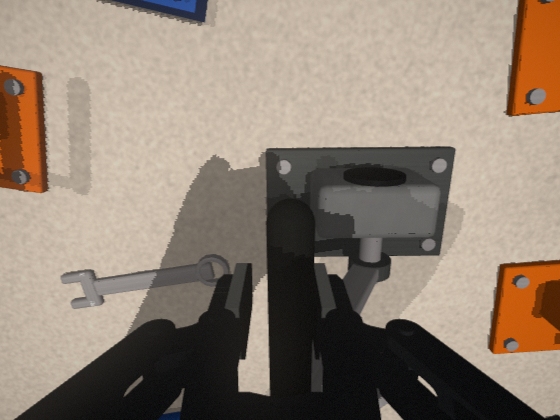

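The handle (px 290,215–390) sits between the fingers, against the right one, leaning towards the robot. I'll now press on to the stop, then ease it back.

Run:
```python
from h import *
f0=np.array([0,.25,-.41]); last=1.0
for a in np.arange(1.02,1.19,.02):
    ctrl.move_linear(bar(a,-.004),feed=.04); t,f,p,s=st(); fx=(f-f0)@UX; last=a
    print(round(a,2),round(t,2),"fx %.1f fz %.1f"%(fx,(f-f0)[2]),((p-OL)@UX).round(4))
    if fx>28: break
ctrl.hold(.4); print("held",(st()[1]-f0)@UX)
for a in np.append(np.arange(last-.1,0,-.1),[0,-.05]):
    ctrl.move_linear(bar(a,-.004),feed=.035); t,f,p,s=st(); print(round(a,2),round(t,2),"fx %.1f fz %.1f"%((f-f0)@UX,(f-f0)[2]))
```

```text
1.02 10.47 fx 10.4 fz 5.4 -0.0698
1.04 10.72 fx 15.6 fz 8.3 -0.0702
1.06 10.97 fx 19.5 fz 12.1 -0.0705
1.08 11.22 fx 23.8 fz 14.7 -0.0708
1.1 11.47 fx 27.6 fz 16.8 -0.0711
1.12 11.72 fx 33.9 fz 19.3 -0.0714
held 34.83872052733419
1.02 12.68 fx 15.2 fz -7.4
0.92 13.22 fx 13.8 fz -7.2
0.82 13.78 fx 11.1 fz -6.1
0.72 14.32 fx 9.7 fz -5.4
0.62 14.88 fx 8.7 fz -3.5
0.52 15.43 fx 7.4 fz -2.7
0.42 15.97 fx 6.2 fz -3.5
0.32 16.52 fx 4.7 fz -2.2
0.22 17.07 fx 4.8 fz -1.6
0.12 17.62 fx 3.1 fz -1.3
0.02 18.18 fx 3.0 fz -1.0
0.0 18.43 fx 3.6 fz -0.9
-0.05 18.77 fx -0.0 fz 0.4
```

Run:
```python
from h import *
hand.gripper_to(.45)
p=st()[2]; ctrl.move_linear(p+[0,0,.13],feed=.2)
c=vision.calibration("wrist"); im,d=vision.camera("wrist"); W=cloud(d,c)
P=W.reshape(-1,3); Q=P[(P[:,2]>.172)&(P[:,2]<.2)&(abs(P[:,0]-.62)<.13)&(abs(P[:,1]-.23)<.06)]; print("handle",len(Q),np.median(Q,0) if len(Q) else 0)
ctrl.move_pose([.52,-.187,.33],down(np.radians(12)))
c=vision.calibration("wrist"); im,d=vision.camera("wrist"); cv2.imwrite("pics/w3.png",im[:,:,::-1]); W=cloud(d,c); np.savez("w3.npz",p=im,W=W)
for l in("latch_grip","drawbar"):
    for x in vision.trace("wrist",l): print(l,round(x["p"],2),np.round(x["pixel"]),int(x["mask"].sum()),np.nanmedian(W[x["mask"]],0).round(3))
P=W.reshape(-1,3);P=P[(abs(P[:,0]-.54)<.08)&(abs(P[:,1]+.187)<.07)]
for a,b in ((.178,.195),(.134,.142)):
    Q=P[(P[:,2]>a)&(P[:,2]<b)]; print(a,len(Q),rect(Q) if len(Q)>5 else "",np.median(Q,0).round(4))
print(st()[0])
```

```text
handle 3083 [0.65063438 0.21690934 0.19071078]
latch_grip 0.82 [275. 181.] 3178 [ 0.525 -0.182  0.139]
drawbar 0.79 [282. 150.] 13302 [ 0.551 -0.176  0.132]
0.178 656 (array([ 525.2, -188.8]), array([31.2, 13.1]), 12.0) [ 0.5262 -0.1884  0.1861]
0.134 2396 (array([ 515.1, -182.8]), array([100.2,  78.3]), 10.5) [ 0.5236 -0.1733  0.1385]
21.6167
```

View pics/w3.png

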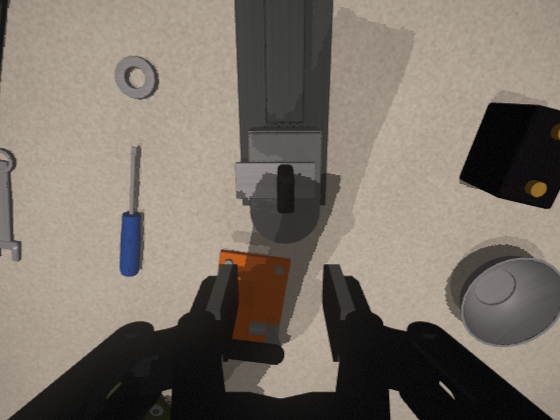

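Run:
```python
from h import *
z=np.load("top0.npz"); W=cloud(z["d"],vision.calibration("top"))
y=np.radians(12); ex=np.array([np.cos(y),np.sin(y)]); ey=np.array([-ex[1],ex[0]]); T=np.array([.5252,-.1888])
for nm,W in (("top",W),("w3",np.load("w3.npz")["W"]),("scene",cloud(np.load("scene0.npz")["d"],vision.calibration("scene")))):
    P=W.reshape(-1,3); P=P[~np.isnan(P[:,0])]; L=np.c_[(P[:,:2]-T)@ex,(P[:,:2]-T)@ey,P[:,2]]
    A=L[(abs(L[:,1])<.06)&(L[:,0]>.15)&(L[:,0]<.32)]
    for a,b in ((.09,.13),(.006,.02)):
        Q=A[(A[:,2]>a)&(A[:,2]<b)&(A[:,0]>(.2 if a>.05 else 0))]
        print(nm,a,len(Q),np.percentile(Q,[2,50,98],axis=0).round(3).tolist() if len(Q) else "")
    B=L[(abs(L[:,1])<.05)&(abs(L[:,0])<.1)&(L[:,2]>.118)&(L[:,2]<.142)]; print(" head x",np.percentile(B[:,0],[1,99]).round(3))
    B=L[(abs(L[:,1])<.02)&(L[:,0]<.33)&(L[:,0]>-.15)&(L[:,2]>.007)]; print(" all x",np.percentile(B[:,0],[.5,99.5]).round(3))
```

```text
top 0.09 312 [[0.202, -0.039, 0.097], [0.232, 0.003, 0.115], [0.257, 0.043, 0.125]]
top 0.006 550 [[0.153, -0.054, 0.007], [0.208, 0.023, 0.013], [0.313, 0.057, 0.02]]
 head x [-0.064  0.081]
 all x [-0.133  0.32 ]
w3 0.09 0 
w3 0.006 1363 [[0.15, -0.052, 0.01], [0.162, 0.025, 0.012], [0.173, 0.055, 0.014]]
 head x [-0.063  0.043]
 all x [-0.149  0.15 ]
scene 0.09 590 [[0.203, -0.038, 0.092], [0.246, 0.001, 0.11], [0.265, 0.041, 0.118]]
scene 0.006 1153 [[0.162, -0.051, 0.007], [0.245, -0.002, 0.01], [0.287, 0.055, 0.017]]
 head x [-0.059  0.048]
 all x [-0.147  0.287]
```

```bash
cat >> h.py <<'E'
YR=np.radians(12); EX=np.array([np.cos(YR),np.sin(YR),0]); EY=np.array([-EX[1],EX[0],0]); T=np.array([.5252,-.1888,.164])
HG=np.array([*(T+.238*EX)[:2],.100])
def pose(th,pull):
    r=R.from_rotvec(EY*th); qq=(r*R.from_euler("z",YR)*R.from_quat([1,0,0,0])).as_quat()
    return HG+r.apply(T+EY*pull-HG),[qq[3],*qq[:3]]
E
python3 - <<'E'
from h import *
hand.gripper_to(.5)
ctrl.move_pose(T+[0,0,.06],down(YR)); ctrl.move_linear(T,feed=.1)
print(st()[1:3]); hand.gripper_to(0); t,f0,p,s=st(); print(t,f0,s["opening"],s["grip_force"])
np.save("f0.npy",f0)
for d in (.005,.010,.014,.017,.019):
    ctrl.move_linear(pose(0,d)[0],feed=.03); t,f,p,s=st(); print(d,t,"fy %.1f"%((f-f0)@EY),(f-f0).round(1),((p-T)@EY).round(4),s["opening"].__round__(3))
im,d=vision.camera("wrist"); cv2.imwrite("pics/w4.png",im[:,:,::-1])
E
```

```text
(array([0.08277545, 0.10191861, 0.93929973]), array([ 0.52581634, -0.18881589,  0.1648838 ]))
23.4583 [-1.12922696 -0.85787209  4.85369556] 0.15853729685972837 58.42686653137207
0.005 23.775 fy -5.7 [ 2.1 -5.3  1.5] 0.0035 0.161
0.01 24.0917 fy -6.0 [ 2.4 -5.6  0.8] 0.0081 0.153
0.014 24.375 fy -7.3 [ 1.7 -7.   0.4] 0.0117 0.155
0.017 24.625 fy -6.9 [ 3.4 -6.4  0.4] 0.0145 0.156
0.019 24.875 fy -7.8 [ 2.3 -7.5  1.8] 0.0163 0.154
```

View pics/w4.png

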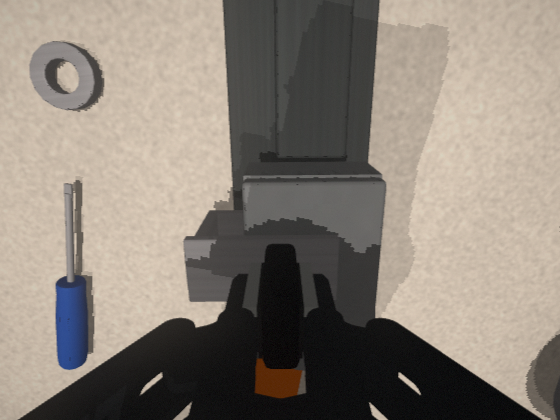

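The tab (280,300) is held and the plate has moved left. Next I pull to just short of the stop and lift.

Run:
```python
from h import *
f0=np.load("f0.npy"); pull=.019
for d in (.021,.023,.0245,.026):
    ctrl.move_linear(pose(0,d)[0],feed=.03); t,f,p,s=st(); pull=d; print(d,t,"fy %.1f"%((f-f0)@EY),((p-T)@EY).round(4))
    if (f-f0)@EY<-12: break
for th in (.03,.06,.1,.15,.2,.25,.3,.36):
    P,q=pose(th,pull); ctrl.move_linear(P,q,feed=.06); t,f,p,s=st()
    print(th,round(t,2),(f-f0).round(1),((p-T)@EY).round(4),"dz",(p-T)[2].round(4),round(s["opening"],3))
    if np.linalg.norm(f-f0)>40: print("STOP");break
im,d=vision.camera("wrist"); cv2.imwrite("pics/w5.png",im[:,:,::-1])
im,d=vision.camera("scene"); cv2.imwrite("pics/s5.png",cv2.resize(im[150:340,150:330,::-1],None,fx=3,fy=3))
```

```text
0.021 25.175 fy -8.9 0.0181
0.023 25.425 fy -9.3 0.0199
0.0245 25.675 fy -11.8 0.0202
0.026 25.925 fy -15.3 0.0204
0.03 26.2 [  5.  -15.8  -8.1] 0.0203 dz 0.0072 0.156
0.06 26.48 [  5.7 -15.6  -7.1] 0.0204 dz 0.0142 0.155
0.1 26.79 [  5.4 -15.2  -8. ] 0.0204 dz 0.0233 0.158
0.15 27.15 [  6.4 -14.9  -7.4] 0.0204 dz 0.0346 0.156
0.2 27.51 [  5.6 -14.6  -7.5] 0.0204 dz 0.0456 0.157
0.25 27.87 [  4.  -15.   -6.1] 0.0204 dz 0.0564 0.158
0.3 28.23 [  4.3 -14.5  -6.6] 0.0205 dz 0.067 0.159
0.36 28.62 [  3.9 -14.6  -6.5] 0.0205 dz 0.0792 0.156
```

View pics/s5.png

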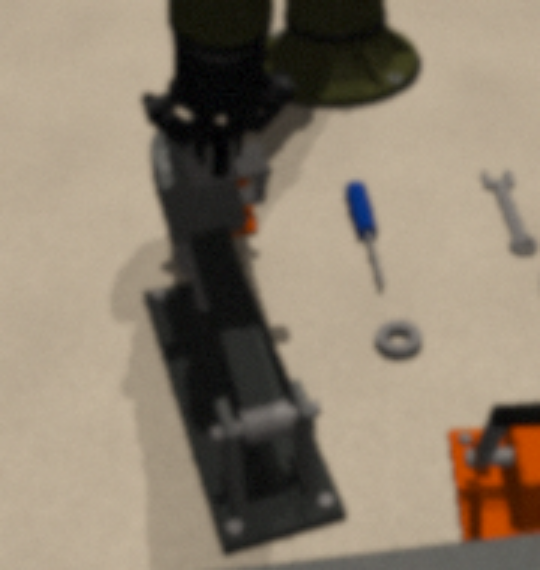

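View pics/w5.png

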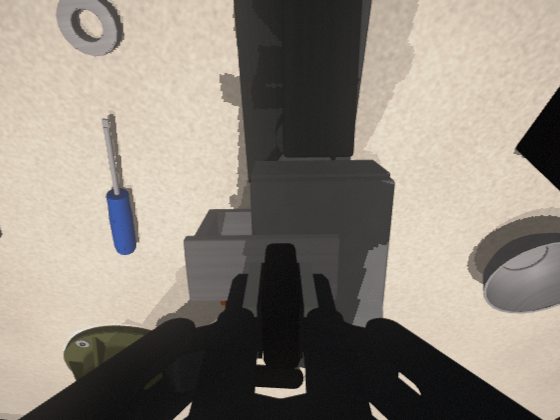

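The bar is tilted up and clear, with the tab (280,300) still pulled in the jaws. I'll settle and hand in.

Run:
```python
from h import *
ctrl.hold(.5); t,f,p,s=st(); print(t,f.round(1),p.round(4),s["grip_force"]); print(ctrl.job_done())
```

```text
29.225 [  3.8 -14.3  -1.6] [ 0.5573 -0.161   0.2432] 59.44261372089386
the job is handed in; nothing more can be done
None
```

I pulled the brake lever to its stop and eased it back to rest, then pulled the latch and raised the drawbar head about 80 mm; it is still held in the gripper, and the job was handed in at 29 s.

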